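Hang the vial basket inside the bath trough

ROBOT

A 6-joint arm with a two-finger parallel gripper is mounted at the origin on a cart in front of the work surface, level with it; the furniture and walls round the work are solid. World frame = base frame: x ahead of the robot, y to its left, z up, the work surface at z = 0. Lengths are in mm, angles in degrees, forces in N, time in s.
With the tool pointing down it reaches from about 325 to 775 mm from the base axis. Payload 9.3 kg.
Tool frame: the origin (TCP) lies at the very end of the fingers, on their centre line; the grasp point (between the pads) lies 19 mm behind it; z points along the fingers, y is the line along which they close (so a half turn about z gives the same grasp; the last joint's range is limited). The gripper opens to 85 mm and grips with 20 to 120 N. Pads are 22 mm wide; open, the fingers measure 114 mm over their backs; the gripper's body (76 mm by 85 mm) begins 54 mm behind the grasp point. The pads swing forward as they close: fully open they stand 13 mm farther back than shut.
Start: joints at [-71.826, 14.817, 1.232, 76.415, 0, 81.257], TCP at [248.982, -490.412, 231.279] pointing down, gripper open.
Joint ranges: [-174.27, 174.27], [-52.1, 104.24], [-59.71, 78.15], [-110.17, 111.67], [-87.03, 83.33], [-180, 180]. Speed limits (degrees/s): [127.2, 127.2, 159.86, 180, 180, 180].

INTERFACE

Orientations are given as a 3x3 rotation matrix whose columns are the frame's x, y, z axes.
In Python, from plant import arm gives the robot as it stands.
- The arm moves only by the tool arm_command, never from a script. Its argument "rows" is text: rows parted by semicolons, each of 7 numbers parted by spaces: the shift along the tool's x, y, z in m, then the turn, a rotation vector about the tool's x, y, z in degrees, then the opening, from -1 (shut) to 1 (fully open), so that 0 is half open. A call has 1 to 5 rows; each row shifts and turns the commanded pose from where the row before left it, along the tool's axes as they then stand; what a row does not reach is not made up. A row lasts 1/8 s, in which the tool goes at most 62.5 mm and 10.7 degrees, less where a joint would pass 70% of its speed; a pose out of reach is approached as far as the arm can. A call is refused whole if a number of a shift passes 0.0625 or a number of a turn 10.7, either way. A call with a gripper value outside its range is refused whole. The fingers move at their own pace and stop on an object; the grip force is fixed at half the most. Time passes only in rows, so rows that do not move let the fingers close. It gives the time, the measured TCP pose, the force, the opening and the grip force at its end, in the units of the state.
- arm.get_obs(): the state, without advancing time (a new reading comes with each control period).
- arm.camera(name): name is "side" or "top" or "wrist"; returns (picture, depth): 420x560x3 uint8, blue, green, red; 420x560 float32, mm along the optical axis (not along the pixel's ray), 0 where there is no reading.
- arm.calibration(name): a dict with "fx", "fy", "cx", "cy" (pixels), "rvec" (rotation vector, rad) and "tvec" (3), from world to camera coordinates, as OpenCV has them. Camera axes: x right, y down, z forward; pixel columns grow to the right and rows downward; lengths in mm; the calibration is good to about 2 mm. A picture is of the moment at which its call begins: read the wrist's pose just before it. calibration takes no time and is no camera call; for the wrist camera it gives the pose at the moment of the call.
- arm.sign_off(): hands the job in; it is judged then, once.
The state is a dict: "clock": time; "joints": joint angles; "joint_velocities": joint speeds; "joint_efforts": joint torques, N m; "position": TCP position; "orientation": TCP orientation; "force": force on the tool from outside, world axes, zero at the start; "ft_torque": the same for the moment, N m; "width": opening from 0.0 (shut) to 1.0 (fully open); "grip_force": force on a finger pad.
Only numpy, scipy, OpenCV 4.12 (cv2) and the standard library are available. Lean on these libraries where they do the work, as an engineer would, in place of code of your own. Each camera call takes 0.05 s, during which the arm holds its last target. There are 200 camera calls.

TASK

Take the blue hook-on basket with its sample vial and hang it inside the white trough of the bath: its bent lip goes over the end wall nearest the robot, fully down on the rim, with the vial pocket inside the trough. Lower it gently onto the rim while still holding it rather than dropping it, then let go and leave it hanging upright, with the vial still in its pocket; leave the sample bottles and the beaker alone. The trough may be clamped anywhere along its tray, so look or feel for its wall.

Things in the scene. Friction and masses are not known exactly. Their poses are not given: they have to be found in the camera images.
- basket_holder: Blue plastic hook-on basket, loose, 0.10 to 0.19 kg, upright on the bench. Origin: bottom edge of its back plate's back face, mid width; x from the plate towards the vial pocket, y along its 42 mm width, z up. Plate 4 mm thick (x 0 to 4), pocket x 4 to 43 and 38 mm high. Hung home on the rim, its origin is at z = 39 mm in the bath's frame.
- grip_tab (a point): Centre of the basket's grip tab, at (3, 0, 112) mm in the basket's frame. Tab 10 mm thick in x, 36 mm wide in y, z 92 to 133; it stands clear above the vial. Grip it across its thickness from straight above.
- lip_slot (a point): Top centre of the slot under the bent lip, at (-4.5, 0, 88) mm in the basket's frame. Slot open downwards, 9 mm wide (x -9 to 0), between the back plate and the lip's leg, which is 4 mm thick and reaches down to z = 72; below it a lead-in flares outwards to x = -17, z = 63.
- pocket (a point): Centre of the basket's pocket floor, at (22, 0, 3) mm in the basket's frame; pocket 36 x 36 mm inside.
- vial: Clear sample vial with white screw cap, 32 mm diameter, 78 mm high, 0.025 to 0.05 kg, standing loose in the basket's pocket. Origin: centre of its underside; z up.
- bath: Fixed steel tray 300 x 160 mm with 26 mm high side rails, carrying a white open trough 150 (x) x 120 (y) mm outside, walls 5 mm, centred in y, inner floor at z = 16, rim at z = 127. Origin: centre of the tray's underside; z up, x along its length, away from the robot within 0.35 rad. The trough's place along the tray is NOT reported (see rim_mid).
- rim_mid (a point): Point of the tray, not of the trough: above the tray's centre at rim height, (0, 0, 127) mm in the bath's frame. The trough's centre is clamped anywhere from x = -25 to +25 mm of it, so the inner face of the end wall nearest the robot lies at x = -95 to -45 mm in the bath's frame. The clamp holds to about 40 N.
- sample_tall: Bystander: white sample bottle with black cap, 42 mm diameter, 93 mm high. Origin: centre of underside.
- sample_small: Bystander: smaller white sample bottle with black cap, 37 mm diameter, 81 mm high. Origin: centre of underside.
- beaker: Bystander: empty small glass beaker, 46 mm diameter, 56 mm high. Origin: centre of underside.
Mind the look-alikes: they are no part of the job. Of the things shaped like the basket_holder, the blue one is meant. What is shaped like the vial but turquoise is not meant.

How it is judged:
By the outcome, as a careful person would: the job done as asked, in the order asked, and still so for the second after the job is handed in, with the robot touching nothing.
It also fails if it takes over 51 s, if anything falls off the work surface, if the arm or the gripper's body presses on something with over 40 N, if the wrist force passes 120 N, or if a joint passes its speed limit or range.

## Working session

There is one attempt and no reset: what is moved stays moved. The work goes in short steps, Python scripts to look and compute and a tool call to move; the robot and the scene stay as the last step left them, time stands still between calls to the robot, and variables do not carry over. Pictures are saved under pics/ and viewed, at most 10 in all, crops included, and the job is handed in when it is done.

Besides the shell and the picture viewer there is one more tool, called in YAML: its name, and indented under it one key for each argument. arm_command: Moves the arm, as the interface text tells. Its arguments: {"type":"object","properties":{"rows":{"type":"string"}},"required":["rows"]}

```bash
mkdir -p pics
cat > h.py <<'E'
import numpy as np, cv2
from plant import arm
def shot(n,fn=None):
    c=arm.calibration(n); im,d=arm.camera(n)
    if fn: cv2.imwrite('pics/'+fn,im)
    np.savez('last_'+n+'.npz',im=im,d=d,rvec=c['rvec'],tvec=c['tvec'],k=[c['fx'],c['fy'],c['cx'],c['cy']])
def cloud(n):
    z=np.load('last_'+n+'.npz'); d=z['d']; fx,fy,cx,cy=z['k']
    v,u=np.mgrid[:d.shape[0],:d.shape[1]]
    P=np.stack([(u-cx)/fx*d,(v-cy)/fy*d,d],-1)
    R=cv2.Rodrigues(z['rvec'])[0]
    W=(P-z['tvec'].reshape(3))@R
    W[d==0]=np.nan
    return z['im'],W
E
python3 - <<'E'
from h import *
for n in('top','side'): shot(n,n+'1.png')
o=arm.get_obs();print(o['clock'],o['orientation'],o['force'])
E
```

```text
0.1 [[ 8.91659029e-01  4.52707449e-01 -3.77239265e-04]
 [ 4.52707578e-01 -8.91658374e-01  1.09216213e-03]
 [ 1.58061382e-04 -1.14461530e-03 -9.99999332e-01]] [ 0.11750364 -0.89986314 -0.3715385 ]
```

View pics/top1.png

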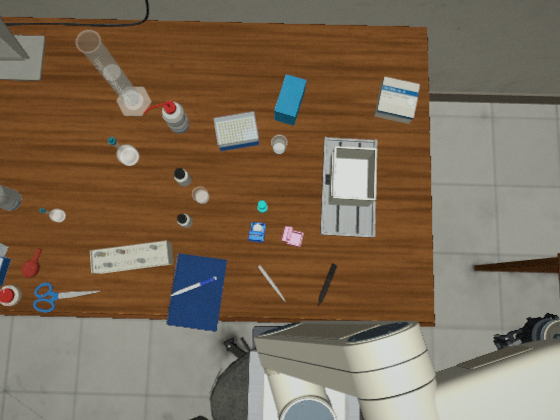

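View pics/side1.png

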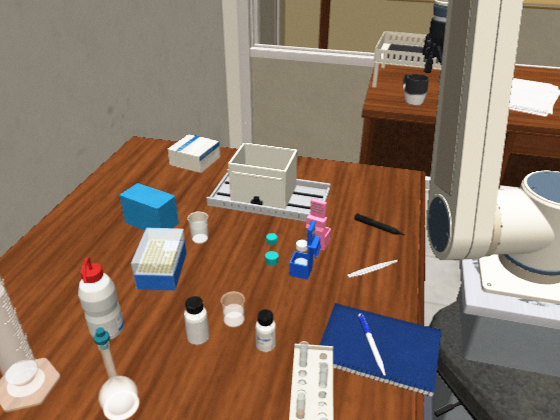

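The top view shows the blue basket with its white-capped vial at (257,232). The look-alikes are the pink basket at (292,236), the turquoise vial at (262,206), the blue box at (290,99) and the blue-edged rack at (236,130). The trough is at (353,174). I choose the blue basket and check it in a crop.

Run:
```python
from h import *
im,W=cloud('top')
c=im[190:255,230:385]; a=cv2.resize(im[205:255,235:310],None,fx=7,fy=7,interpolation=cv2.INTER_CUBIC)
im2,W2=cloud('side')
b=cv2.resize(im2[210:285,270:345],None,fx=3.4,fy=4.67,interpolation=cv2.INTER_CUBIC)
cv2.imwrite('pics/c1.png',np.hstack([a,b[:350]]))
np.set_printoptions(precision=1,suppress=True)
def rect(m,W,zl,zh,n):
    p=W[m&(W[...,2]>zl)&(W[...,2]<zh)]
    if len(p)<4: print(n,len(p));return
    print(n,len(p),cv2.minAreaRect(p[:,:2].astype(np.float32)),'z',np.percentile(p[:,2],[5,50,95]), 'mean',p.mean(0))
for n,I,X in(('top',im,W),('side',im2,W2)):
    h=cv2.cvtColor(I,cv2.COLOR_BGR2HSV).astype(int)
    blue=(h[...,0]>105)&(h[...,0]<130)&(h[...,1]>150)
    m=np.zeros(blue.shape,bool)
    if n=='top': m[215:250,240:275]=1
    else: m[215:285,285:325]=1
    rect(m&blue,X,-5,145,n+' blue'); rect(m&blue,X,105,145,n+' tab'); rect(m&blue,X,5,45,n+' pocket');rect(m&blue,X,82,97,n+' lip')
    rect(m&(h[...,1]<60),X,60,100,n+' cap')
    t=np.zeros(blue.shape,bool)
    if n=='top': t[130:245,315:385]=1
    else: t[140:220,200:335]=1
    rect(t,X,120,135,n+' rim'); rect(t,X,15,32,n+' tray')
```

```text
top blue 44 ((492.17584228515625, 147.9549102783203), (39.423988342285156, 55.459022521972656), 87.29508972167969) z [ 17.3  73.6 131.9] mean [482.6 148.   71.2]
top tab 6 ((482.9523010253906, 152.73794555664062), (27.454723358154297, 7.436333179473877), 85.68455505371094) z [129.1 130.9 133.9] mean [481.5 149.5 131.2]
top pocket 15 ((505.95965576171875, 147.1963348388672), (39.88103485107422, 26.861238479614258), 85.42549133300781) z [15.  35.8 40.7] mean [507.  145.   31.8]
top lip 10 ((469.872802734375, 147.76055908203125), (17.12371063232422, 40.24638748168945), 21.67157745361328) z [86.3 91.8 95.7] mean [468.8 149.9  91.7]
top cap 55 ((488.2234802246094, 153.41384887695312), (34.427330017089844, 49.801483154296875), 85.99632263183594) z [73.6 80.3 85.3] mean [500.2 148.8  80.3]
top rim 385 ((658.90966796875, -122.67976379394531), (120.82878875732422, 151.2538604736328), 88.1600570678711) z [121.  126.1 131.2] mean [ 658.7 -124.7  126.1]
top tray 1513 ((642.8339233398438, -121.71260070800781), (161.7675018310547, 300.3847961425781), 88.55728149414062) z [15.3 19.1 28.9] mean [ 65
[... 439 characters left out ...]
04936981201172) z [ 8.1 26.5 38.4] mean [498.5 155.3  25. ]
side lip 111 ((471.39501953125, 150.11935424804688), (40.7877082824707, 17.707063674926758), 76.75438690185547) z [83.2 91.3 94.8] mean [472.  153.8  90.4]
side cap 117 ((489.09234619140625, 115.40866088867188), (98.57617950439453, 33.462215423583984), 81.38986206054688) z [68.3 79.3 90.7] mean [498.  147.5  78.4]
side rim 563 ((586.0147094726562, -84.75228881835938), (174.95962524414062, 351.0639953613281), 61.468910217285156) z [120.5 124.8 131.7] mean [624.2 -86.  125. ]
side tray 1121 ((696.2567749023438, -140.01715087890625), (237.35818481445312, 402.4647521972656), 72.56189727783203) z [15.7 22.4 30.3] mean [655.7 -99.1  22.4]
```

View pics/c1.png

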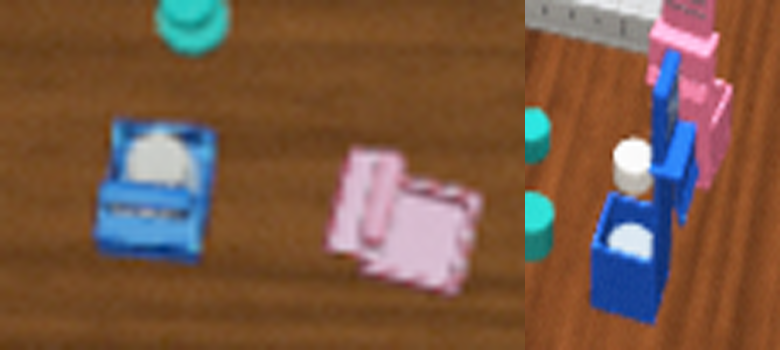

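The crop confirms the choice: blue basket, white-capped vial in its pocket, tab and lip on the robot side. I estimate the tab at (480,150,112) with a yaw of about -3 to -8°, and the trough's near wall at x≈586. I'm moving above the basket now.

arm_command:
  rows: "0.041 -0.039 -0.003 0 0 0 1;0.041 -0.039 -0.003 0 0 0 1;0.041 -0.039 -0.003 0 0 0 1;0.041 -0.039 -0.003 0 0 0 1;0.041 -0.039 -0.003 0 0 0 1"

```text
clock: 0.72
position: [343.6, -222.0, 246.2]
orientation: [[0.892, 0.452, 0.0], [0.452, -0.892, 0.0], [0.0, -0.0, -1.0]]
force: [1.5, 0.9, 0.2]
width: 1.001
grip_force: 0.0
```

arm_command:
  rows: "0.041 -0.039 -0.003 0 0 0 1;0.041 -0.039 -0.003 0 0 0 1;0.041 -0.039 -0.003 0 0 0 1;0.041 -0.039 -0.003 0 0 0 1;0.041 -0.039 -0.003 0 0 0 1"

```text
clock: 1.35
position: [438.2, 44.9, 261.4]
orientation: [[0.892, 0.453, 0.0], [0.453, -0.892, -0.0], [0.0, 0.0, -1.0]]
force: [0.7, -0.6, 0.5]
width: 0.998
grip_force: 0.0
```

arm_command:
  rows: "0 0 0 0 0 -10 1;0 0 0 0 0 -10 1;0 0 0 0 0 -10 1;0 0 0 0 0 -10 1;0 0 0 0 0 -10 1"

```text
clock: 1.98
position: [437.8, 43.0, 261.0]
orientation: [[0.221, 0.975, -0.001], [0.975, -0.221, 0.0], [-0.0, -0.001, -1.0]]
force: [-0.3, 0.6, 0.3]
width: 1.003
grip_force: 0.0
```

arm_command:
  rows: "0 0 0 0 0 -8 1;0 0 0 0 0 0 1"

```text
clock: 2.22
position: [437.8, 42.9, 261.1]
orientation: [[0.09, 0.996, -0.001], [0.996, -0.09, 0.0], [-0.0, -0.001, -1.0]]
force: [0.3, 0.3, 0.1]
width: 0.999
grip_force: 0.0
```

Run:
```python
from h import *
o=arm.get_obs();print(o['clock'],o['joints'],o['position'],o['orientation'])
shot('wrist','w1.png')
```

```text
2.225 [-5.35102694e+00  3.56327189e+00 -8.35795423e+00  7.81122021e+01
 -1.60307939e-03  8.97889954e+01] [437.83874812  42.94724383 261.05599966] [[ 8.95900163e-02  9.95978558e-01 -5.83498555e-04]
 [ 9.95978729e-01 -8.95900161e-02  2.65522181e-05]
 [-2.58302051e-05 -5.83530963e-04 -9.99999829e-01]]
```

View pics/w1.png

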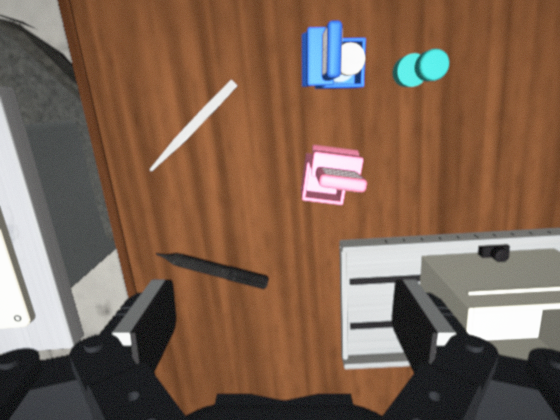

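The wrist view shows the blue basket at (335,57) with its vial cap at (350,58) and tab at (334,48). The pink basket is at (335,178), the turquoise vial at (430,65), and the trough's near wall at the lower right.

```bash
cat >> h.py <<'E'
np.set_printoptions(precision=1,suppress=True)
def basket(n):
    im,W=cloud(n); h=cv2.cvtColor(im,cv2.COLOR_BGR2HSV).astype(int)
    b=(h[...,0]>105)&(h[...,0]<130)&(h[...,1]>120)
    return b,W
def rect(p):
    r=cv2.minAreaRect(p[:,:2].astype(np.float32)); return len(p),np.round(r[0],1),np.round(r[1],1),round(r[2],1),'z',np.percentile(p[:,2],[5,50,95])
E
python3 - <<'E'
from h import *
b,W=basket('wrist')
b[:10]=0;b[110:]=0;b[:,:290]=0;b[:,380:]=0
for l,hh in((126,140),(100,140),(84,97),(3,42),(30,42)):
    print(l,rect(W[b&(W[...,2]>l)&(W[...,2]<hh)]))
im,W=cloud('wrist'); m=np.zeros(b.shape,bool);m[220:380,330:]=1
p=W[m&(W[...,2]>122)&(W[...,2]<132)];print('rim',rect(p),p.min(0))
p=W[m&(W[...,2]>22)&(W[...,2]<30)];print('rail',rect(p),p.min(0))
E
```

```text
126 (445, array([482.1, 146.7]), array([34.8,  9.7]), 85.8, 'z', array([130.7, 132.5, 133.8]))
100 (481, array([482.1, 146.6]), array([35. ,  9.8]), 85.7, 'z', array([118.5, 132.4, 133.8]))
84 (222, array([476.5, 147.4]), array([41.5, 20.6]), 86.6, 'z', array([90.2, 91.7, 93.5]))
3 (402, array([500.6, 145.5]), array([41.5, 43. ]), 85.7, 'z', array([ 9.5, 37.1, 39.1]))
30 (313, array([500.6, 145.5]), array([41.5, 42.9]), 85.7, 'z', array([31.9, 37.6, 39.3]))
rim (889, array([624.7, -74.8]), array([79.5, 25.7]), 1.9, 'z', array([122.6, 126.5, 127.9])) [584.8 -88.8 122. ]
rail (2830, array([ 612.2, -124.3]), array([161.7, 238.4]), 88.3, 'z', array([22.7, 25.8, 29.1])) [ 491.  -203.2   22. ]
```

arm_command:
  rows: "0.0537 0.0174 0 0 0 0 1;0.0537 0.0174 0 0 0 -1 1;0 0 0.04 0 0 0 1;0 0 0.04 0 0 0 1;0 0 0 0 0 0 1"

```text
clock: 2.9
position: [480.6, 146.8, 179.1]
orientation: [[0.073, 0.997, -0.005], [0.997, -0.073, -0.001], [-0.001, -0.005, -1.0]]
force: [0.2, -0.2, 1.3]
width: 1.003
grip_force: 0.0
```

arm_command:
  rows: "0 0 0.03 0 0 0 1;0 0 0.03 0 0 0 1;0 0 0.024 0 0 0 1;0 0 0 0 0 0 1;0 0 0 0 0 0 1"

```text
clock: 3.52
position: [483.3, 146.8, 99.1]
orientation: [[0.072, 0.997, 0.002], [0.997, -0.072, 0.0], [0.0, 0.002, -1.0]]
force: [-0.5, 0.1, 0.0]
width: 1.003
grip_force: 0.0
```

arm_command:
  rows: "0 -0.001 0.002 0 0 0 0;0 0 0 0 0 0 -0.5;0 0 0 0 0 0 -1;0 0 0 0 0 0 -1;0 0 0 0 0 0 -1"

```text
clock: 4.15
position: [481.4, 146.9, 95.5]
orientation: [[0.071, 0.997, 0.0], [0.997, -0.071, 0.0], [0.0, 0.0, -1.0]]
force: [-0.1, 1.2, 2.1]
width: 0.108
grip_force: 59.0
```

arm_command:
  rows: "0 0 0 0 0 0 -1;0 0 0 0 0 0 -1;0 0 0 0 0 0 -1;0 0 0 0 0 0 -1;0 0 0 0 0 0 -1"

```text
clock: 4.78
position: [481.4, 146.9, 95.5]
orientation: [[0.071, 0.997, 0.0], [0.997, -0.071, 0.0], [0.0, 0.0, -1.0]]
force: [-0.7, 0.2, 5.7]
width: 0.112
grip_force: 59.2
```

arm_command:
  rows: "0 0 -0.01 0 0 0 -1;0 0 -0.025 0 0 0 -1;0 0 -0.04 0 0 0 -1;0 0 -0.04 0 0 0 -1;0 0 -0.03 0 0 0 -1"

```text
clock: 5.4
position: [481.0, 146.9, 242.2]
orientation: [[0.071, 0.997, 0.001], [0.997, -0.071, 0.0], [0.0, 0.001, -1.0]]
force: [1.2, -0.6, -2.2]
width: 0.113
grip_force: 58.7
```

arm_command:
  rows: "0 0 -0.015 0 0 0 -1;0 0 0 0 0 0 -1;0 0 0 0 0 0 -1"

```text
clock: 5.78
position: [480.7, 146.9, 254.0]
orientation: [[0.071, 0.997, -0.002], [0.997, -0.071, -0.0], [-0.0, -0.002, -1.0]]
force: [-0.7, 0.4, -2.4]
width: 0.111
grip_force: 58.7
```

Run:
```python
from h import *
o=arm.get_obs();print(o['clock'],o['joints'],o['position'],o['force'],o['width'])
shot('side','s2.png'); shot('wrist','w2.png'); shot('top')
im=cv2.imread('pics/s2.png'); im2=cv2.imread('pics/w2.png')
cv2.imwrite('pics/c2.png',np.hstack([cv2.resize(im[100:300,180:420],(400,333)),cv2.resize(im2,(400,333))]))
im,W=cloud('top'); m=np.zeros(W.shape[:2],bool); m[130:245,315:385]=1
p=W[m&(W[...,2]>122)&(W[...,2]<132)];print('rim',rect(p))
p=W[m&(W[...,2]>15)&(W[...,2]<32)];print('tray',rect(p))
```

```text
5.775 [  7.4   9.9  -1.9  78.3   0.  101.5] [480.7 146.9 254. ] [-0.7  0.4 -2.4] 0.11142479603999784
rim (340, array([ 658.7, -122.5]), array([120.7, 151.7]), 88.5, 'z', array([122.9, 126.6, 130.8]))
tray (1494, array([ 642.4, -121.9]), array([160.9, 299.9]), 88.5, 'z', array([15.3, 19. , 29.2]))
```

View pics/c2.png

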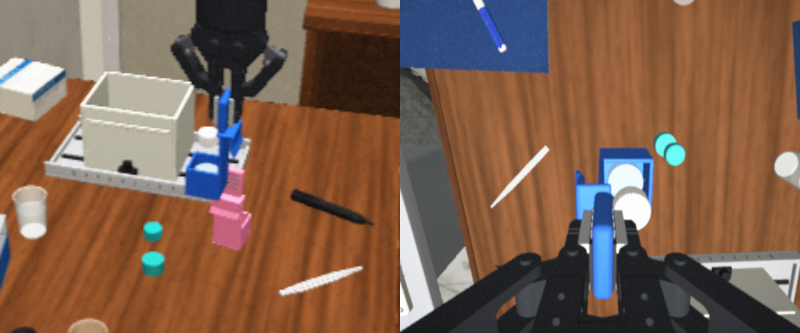

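The side view shows the basket held upright with its vial in the pocket. The trough's near wall centre is at x≈586.3, so the tab should hang at x≈594, y≈-122. I'll carry the basket over, keeping it clear of the rim.

arm_command:
  rows: "-0.015 0.0075 0 0 0 0 -1;-0.027 0.0135 0 0 0 0 -1;-0.03 0.0155 0 0 0 0 -1;-0.03 0.0155 0 0 0 0 -1;-0.03 0.0155 0 0 0 0 -1"

```text
clock: 6.55
position: [539.6, 8.5, 254.9]
orientation: [[0.072, 0.997, -0.0], [0.997, -0.072, -0.0], [-0.0, -0.0, -1.0]]
force: [0.5, 0.6, -0.4]
width: 0.113
grip_force: 58.7
```

arm_command:
  rows: "-0.03 0.0155 0 0 0 0 -1;-0.03 0.0155 0 0 0 0 -1;-0.03 0.0155 0 0 0 0 -1;-0.025 0.0115 0 0 0 0 -1;-0.013 0.0065 0 0 0 0 -1"

```text
clock: 7.18
position: [594.6, -123.6, 254.8]
orientation: [[0.073, 0.997, -0.001], [0.997, -0.073, 0.0], [0.0, -0.001, -1.0]]
force: [0.3, -0.9, -1.8]
width: 0.11
grip_force: 58.6
```

arm_command:
  rows: "0 0 0 0 0 -2.4 -1;0 0 0 0 0 0 -1;0 0 0 0 0 0 -1"

```text
clock: 7.55
position: [594.3, -121.5, 255.4]
orientation: [[0.03, 1.0, 0.0], [1.0, -0.03, 0.0], [0.0, 0.0, -1.0]]
force: [0.3, 0.5, -2.5]
width: 0.11
grip_force: 58.6
```

Run:
```python
from h import *
o=arm.get_obs();print(o['clock'],o['position'],o['force'],o['width'])
shot('side','s3.png'); shot('wrist','w3.png')
im=cv2.imread('pics/s3.png'); im2=cv2.imread('pics/w3.png')
cv2.imwrite('pics/c3.png',np.hstack([cv2.resize(im[50:250,160:400],(400,333)),cv2.resize(im2,(400,333))]))
im,W=cloud('wrist')
m=(W[...,2]>121)&(W[...,2]<130)&(W[...,1]<-40)&(W[...,0]<620)
h=cv2.cvtColor(im,cv2.COLOR_BGR2HSV); m&=h[...,1]<90
p=W[m]
for y in range(-130,-40,10):
    q=p[(p[:,1]>y)&(p[:,1]<y+10)]
    if len(q)>5: print(y,len(q),np.percentile(q[:,0],[2,20,50,80,98]),np.median(q[:,2]))
b,_=basket('wrist')
for l,hh in((236,256),(240,256),(285,296),(185,205)):
    q=W[b&(W[...,2]>l)&(W[...,2]<hh)&(W[...,0]>540)]
    if len(q)>5: print(l,rect(q),q.min(0),q.max(0))
```

```text
7.55 [ 594.3 -121.5  255.4] [ 0.3  0.5 -2.5] 0.11032838590662757
-130 89 [584.6 585.4 587.  588.6 589.3] 127.02030177899412
-120 83 [585.  585.8 587.2 588.3 589.4] 127.20446829590708
-110 79 [585.4 586.1 587.2 588.6 589.4] 127.31856609133057
-100 94 [585.  585.9 587.4 588.9 589.7] 127.08967422703702
-90 94 [585.4 586.3 587.8 589.3 590.1] 127.08050031714093
-80 98 [585.8 586.7 588.2 589.6 590.4] 127.08894693222618
-70 392 [586.4 592.1 602.8 612.9 619.2] 126.89553576748413
236 (1346, array([ 590. , -109.8]), array([20.4, 21. ]), 88.9, 'z', array([242.2, 252.1, 253.4])) [ 579.3 -119.8  236.3] [600.6 -99.4 255.8]
240 (1303, array([ 590. , -109.8]), array([20.4, 21. ]), 88.9, 'z', array([245.6, 252.1, 253.4])) [ 579.3 -119.8  240.3] [600.6 -99.4 255.8]
285 (2836, array([ 595.4, -120.7]), array([36.7, 10.3]), 88.6, 'z', array([288.8, 292.8, 293.9])) [ 590.2 -139.1  285. ] [ 600.7 -102.3  295. ]
185 (1099, array([ 617. , -116.3]), array([39.8, 40.8]), 10.8, 'z', array([186.7, 197.2, 199. ])) [ 593.7 -139.8  185. ] [635.3 -99.9 204.3]
```

View pics/c3.png

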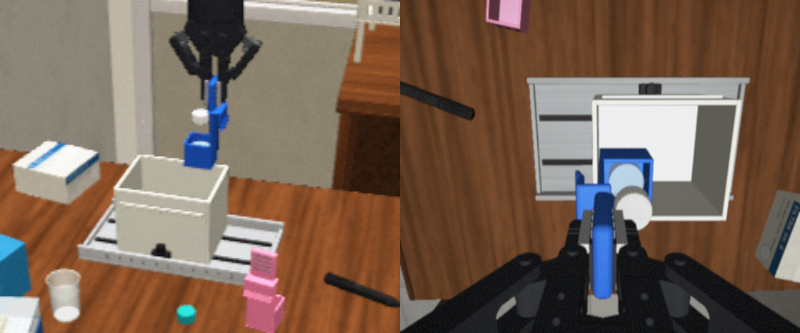

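The slot sits 0.7 mm off centre from the wall (tab 595.4, wall 587.2, wanted offset 7.5), and the yaw matches. The vial and pocket are inside the trough outline. I'll correct by that much and descend.

arm_command:
  rows: "0 -0.0007 0.015 0 0 0 -1;0 0 0.025 0 0 0 -1;0 0 0.025 0 0 0 -1;0 0 0.015 0 0 0 -1;0 0 0.005 0 0 0 -1"

```text
clock: 8.28
position: [593.2, -121.6, 169.2]
orientation: [[0.029, 1.0, -0.001], [1.0, -0.029, 0.0], [0.0, -0.001, -1.0]]
force: [0.1, -0.4, -1.3]
width: 0.109
grip_force: 58.5
```

arm_command:
  rows: "0 0 0 0 0 0 -1;0 0 0.004 0 0 0 -1;0 0 0.004 0 0 0 -1;0 0 0.004 0 0 0 -1;0 0 0 0 0 0 -1"

```text
clock: 8.9
position: [593.5, -121.7, 157.9]
orientation: [[0.029, 1.0, -0.001], [1.0, -0.029, 0.0], [0.0, -0.001, -1.0]]
force: [0.7, 0.1, -2.2]
width: 0.109
grip_force: 58.6
```

arm_command:
  rows: "0 0 0.003 0 0 0 -1;0 0 0.003 0 0 0 -1;0 0 0.003 0 0 0 -1;0 0 0 0 0 0 -1"

```text
clock: 9.4
position: [593.5, -121.8, 149.0]
orientation: [[0.029, 1.0, -0.0], [1.0, -0.029, 0.0], [0.0, -0.0, -1.0]]
force: [-0.5, 0.1, -2.4]
width: 0.108
grip_force: 58.6
```

arm_command:
  rows: "0 0 0.003 0 0 0 -1;0 0 0.003 0 0 0 -1;0 0 0 0 0 0 -1"

```text
clock: 9.78
position: [593.5, -121.8, 142.9]
orientation: [[0.029, 1.0, -0.001], [1.0, -0.029, 0.0], [0.0, -0.001, -1.0]]
force: [-0.4, -0.6, -1.5]
width: 0.113
grip_force: 58.6
```

No contact yet, and the leg is now below the rim. I'll go down the last 8 mm or so in small steps.

arm_command:
  rows: "0 0 0.002 0 0 0 -1;0 0 0.002 0 0 0 -1;0 0 0.001 0 0 0 -1;0 0 0.001 0 0 0 -1;0 0 0 0 0 0 -1"

```text
clock: 10.4
position: [593.6, -121.8, 137.2]
orientation: [[0.029, 1.0, -0.0], [1.0, -0.029, 0.0], [0.0, -0.0, -1.0]]
force: [-0.0, -0.2, -2.5]
width: 0.108
grip_force: 58.6
```

arm_command:
  rows: "0 0 0.001 0 0 0 -1;0 0 0 0 0 0 -1;0 0 0 0 0 0 -1"

```text
clock: 10.78
position: [593.6, -121.8, 136.3]
orientation: [[0.029, 1.0, -0.0], [1.0, -0.029, -0.0], [-0.0, -0.0, -1.0]]
force: [0.0, -1.0, -1.4]
width: 0.108
grip_force: 58.6
```

arm_command:
  rows: "0 0 0.001 0 0 0 -1;0 0 0 0 0 0 -1;0 0 0 0 0 0 -1"

```text
clock: 11.15
position: [593.6, -121.8, 135.3]
orientation: [[0.029, 1.0, -0.0], [1.0, -0.029, 0.0], [0.0, -0.0, -1.0]]
force: [-0.1, -0.6, -1.2]
width: 0.109
grip_force: 58.6
```

arm_command:
  rows: "0 0 0.001 0 0 0 -1;0 0 0 0 0 0 -1;0 0 0 0 0 0 -1"

```text
clock: 11.52
position: [593.7, -121.8, 134.5]
orientation: [[0.029, 1.0, 0.0], [1.0, -0.029, -0.0], [-0.0, 0.0, -1.0]]
force: [-0.4, -0.3, 2.4]
width: 0.106
grip_force: 58.9
```

Contact came where expected, at TCP z = 134.5. I'll add a small press to confirm seating.

arm_command:
  rows: "0 0 0.0007 0 0 0 -1;0 0 0 0 0 0 -1;0 0 0 0 0 0 -1"

```text
clock: 11.9
position: [593.8, -121.8, 134.5]
orientation: [[0.029, 1.0, 0.001], [1.0, -0.029, -0.0], [-0.0, 0.001, -1.0]]
force: [-2.8, 0.4, 8.0]
width: 0.107
grip_force: 60.1
```

Run:
```python
from h import *
o=arm.get_obs();print(o['clock'],o['position'],o['force'])
shot('side','s4.png'); shot('wrist','w4.png')
im=cv2.imread('pics/s4.png'); im2=cv2.imread('pics/w4.png')
cv2.imwrite('pics/c4.png',np.hstack([cv2.resize(im[100:240,180:348],(400,333)),cv2.resize(im2,(400,333))]))
b,W=basket('wrist')
for l,hh in((125,136),(165,178),(65,85)):
    q=W[b&(W[...,2]>l)&(W[...,2]<hh)&(W[...,0]>540)]
    if len(q)>5: print(l,rect(q))
```

```text
11.9 [ 593.8 -121.8  134.5] [-2.8  0.4  8. ]
125 (1257, array([ 589.5, -110.4]), array([20.8, 21. ]), 88.7, 'z', array([129.4, 131.2, 132.7]))
165 (2817, array([ 598.8, -119.5]), array([28.5, 34.6]), 21.5, 'z', array([168.7, 171.8, 173. ]))
65 (1059, array([ 616.6, -116.4]), array([39.7, 40.4]), 11.3, 'z', array([66.5, 76.2, 78.1]))
```

View pics/c4.png

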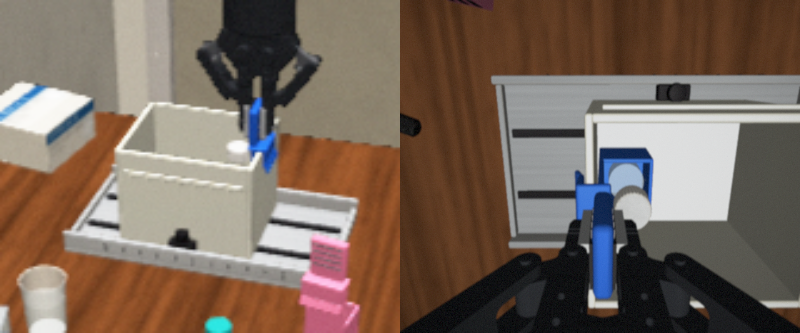

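The lip is over the near wall with its top at z = 131 (39+92, so fully seated), and the pocket and vial are inside the trough. I'll relax the press, open and retreat straight up.

arm_command:
  rows: "0 0 -0.0007 0 0 0 -1;0 0 0 0 0 0 -0.6;0 0 0 0 0 0 -0.4;0 0 0 0 0 0 -0.2;0 0 0 0 0 0 0"

```text
clock: 12.62
position: [593.6, -121.8, 134.2]
orientation: [[0.029, 1.0, -0.0], [1.0, -0.029, 0.0], [0.0, -0.0, -1.0]]
force: [0.5, -0.4, -0.4]
width: 0.5
grip_force: 0.0
```

arm_command:
  rows: "0 0 0 0 0 0 0;0 0 -0.01 0 0 0 0;0 0 -0.02 0 0 0 0;0 0 -0.03 0 0 0 0;0 0 -0.04 0 0 0 0"

```text
clock: 13.25
position: [593.3, -121.7, 235.4]
orientation: [[0.029, 1.0, -0.001], [1.0, -0.029, 0.0], [0.0, -0.001, -1.0]]
force: [0.4, 0.1, -0.3]
width: 0.5
grip_force: 0.0
```

arm_command:
  rows: "0 0 -0.03 0 0 0 0;0 0 0 0 0 0 0;0 0 0 0 0 0 0;0 0 0 0 0 0 0"

```text
clock: 13.75
position: [593.3, -121.7, 263.3]
orientation: [[0.029, 1.0, -0.002], [1.0, -0.029, 0.001], [0.001, -0.002, -1.0]]
force: [-0.5, 0.4, 0.5]
width: 0.499
grip_force: 0.0
```

Run:
```python
from h import *
o=arm.get_obs();print(o['clock'],o['position'],o['force'])
shot('side','s5.png'); shot('wrist','w5.png')
im=cv2.imread('pics/s5.png'); im2=cv2.imread('pics/w5.png')
cv2.imwrite('pics/c5.png',np.hstack([cv2.resize(im[100:240,180:348],(400,333)),cv2.resize(im2,(400,333))]))
b,W=basket('wrist')
for l,hh in((125,136),(165,178),(65,85)):
    q=W[b&(W[...,2]>l)&(W[...,2]<hh)&(W[...,0]>540)]
    if len(q)>5: print(l,rect(q))
```

```text
13.75 [ 593.3 -121.7  263.3] [-0.5  0.4  0.5]
125 (790, array([ 588.7, -121.3]), array([42.2, 19.9]), 87.7, 'z', array([130. , 131.3, 132.5]))
165 (687, array([ 595.7, -121. ]), array([35.2,  9.3]), 88.1, 'z', array([169.6, 171.7, 172.9]))
65 (346, array([ 611.2, -140. ]), array([78.6, 41.6]), 88.9, 'z', array([68.8, 75.9, 77.7]))
```

View pics/c5.png

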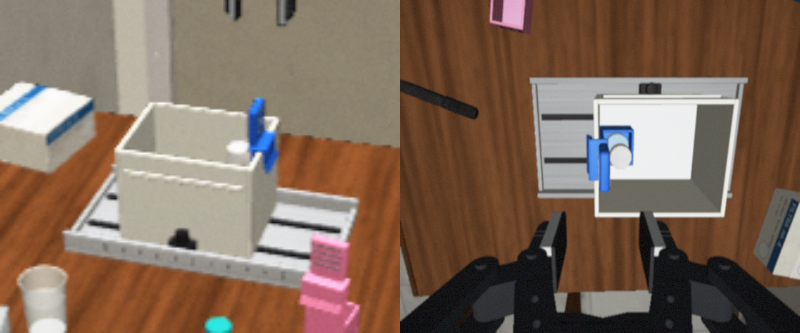

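The basket hangs level with its lip top still at z = 131. The vial is in its pocket inside the trough and the gripper is clear, so I'm handing in.

```bash
python3 -c "from plant import arm; print(arm.sign_off())"
```

```text
the job is handed in; nothing more can be done
None
```

The blue basket is hanging upright, fully down on the trough's end wall nearest the robot, with the vial still in its pocket inside the trough; I lowered it under grip before letting go, touched nothing else, and handed the job in at about 14 s.

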